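# Fit up a tube frame corner for welding

### The arm

A 6-joint arm with a two-finger parallel gripper is mounted at the origin on the work surface. World frame = base frame: x ahead of the robot, y to its left, z up, the work surface at z = 0. Lengths are in mm, angles in rad, forces in N, time in s.
With the tool pointing down it reaches from about 350 to 775 mm from the base axis. Payload 7.3 kg.
Tool frame: the origin (TCP) lies midway between the tips of the shut fingers; the grasp point (between the pads) lies 19 mm behind it; z points along the fingers, x is the direction in which the jaws open and shut, and the axes are right-handed (so a half turn about z gives the same grasp; the last joint's range is limited). The gripper opens to 92 mm and grips with 3 to 60 N. Pads are 19 mm wide; open, the fingers measure 130 mm over their backs; the gripper's body (75 mm by 190 mm) begins 47 mm behind the grasp point.
Start: joints at [1.082, 0.342, 1.524, -0, 1.275, -0.146], TCP at [176.452, 494.479, 226.741] pointing down, gripper open.
Joint ranges: [-2.53, 2.53], [-0.77, 2.02], [0.04, 2.7], [-1, 4.14], [0.28, 2.66], [-3.11, 3.11]. Speed limits (rad/s): [2.57, 2.57, 3.14, 3.14, 3.14, 3.14].

### API

Orientations are given as [roll, pitch, yaw] about the fixed x, y, z axes, in that order (R = Rz(yaw) Ry(pitch) Rx(roll)).
In Python, from plant import bot gives the robot as it stands.
- The arm moves only by the shell command python3 -m pendant 'ROWS' [OPENING]. ROWS is JSON, a list of rows, each an object with "linear": the shift along the world's x, y, z in mm, a list of three; "twist": the turn about the world's z in degrees. In form: [{"linear": [x, y, z], "twist": twist}, ...]. A call has 1 to 20 rows; each row is the pose to reach, as a shift and turn from the pose commanded when the call began; what a row does not reach only later rows make up. A row lasts 1/8 s, in which the tool goes at most 62.5 mm and 10.7 degrees, less where a joint would pass 70% of its speed; a pose out of reach is approached as far as the arm can. A call with a gripper value outside its range is refused whole. OPENING is the closure in counts, from 0 (fully open) to 255 (shut), set as the call begins (- or left out, the last holds). The fingers move at their own pace and stop on an object; the grip force is fixed at half the most. Time passes only in rows, so rows that repeat a pose let the fingers close. It gives the time, the measured TCP pose, the force and the opening at its end, in the units of the state.
- bot.get_obs(): the state, without advancing time (a new reading comes with each control period).
- bot.capture(name): name is "scene" or "top" or "wrist"; returns a dict with "frame" (420x560x3 uint8, blue, green, red), "z_map" (420x560 float32, mm along the optical axis (not along the pixel's ray), 0 where there is no reading), "fx", "fy", "cx", "cy" (pixels), "rvec" (rotation vector, rad) and "tvec" (3), from world to camera coordinates, as OpenCV has them. Camera axes: x right, y down, z forward; pixel columns grow to the right and rows downward; lengths in mm; the calibration is good to about 2 mm. The wrist camera is an equidistant fisheye: a pixel r from the principal point sees the ray r / f radians off the axis. A picture is of the moment at which its call begins.
- bot.close_job(): hands the job in, once; it reports no verdict.
The state is a dict: "time": time; "joint_positions": joint angles; "dq": joint speeds; "tau": joint torques, N m; "tool_pos": TCP position; "tcp_rot": TCP orientation; "contact_force": force on the tool from outside, world axes, zero at the start; "moment": the same for the moment, N m; "grip_width": finger opening in mm.
Only numpy, scipy, OpenCV 4.12 (cv2) and the standard library are available. Lean on these libraries where they do the work, as an engineer would, in place of code of your own. Each camera call takes 0.05 s, during which the arm holds its last target. There are 200 camera calls.

### The job

A frame corner is being set up for welding: one square tube is already clamped on the bench with its end against the angle-iron fence. Push the loose tube that lies in front of the fence until its side is flat against the fence and its end butts squarely against the side of the clamped tube, with no gap at either. Only push it along the bench with the fingers, do not pick it up or tip it; leave the other things where they are, and move clear at the end.

Things in the scene. Friction and masses are not known exactly. Their poses are not given: they have to be found in the camera images.
- setup: The fixed set-up bolted to the bench: angle-iron fence, clamped tube, two toggle clamps. Origin on the bench surface in the inner corner where the fence's working face meets the clamped tube's side; z up, x across the fence, pointing away from the robot within 0.25 rad. The loose tube's place beside the fence: its long axis along y, x from -40 to 0 mm, y from -180 to 0 mm.
- fence (a point): Middle of the fence's upright working face, 20 mm above the bench (at x 0, y -90 mm from the set-up's origin; same axes). Dark angle iron: the face is flat, looks to -x (towards the robot), 40 mm high, from y -260 to +80 mm of the set-up. Behind it a flat leg 5 mm thick, with bolt heads up to 13 mm, reaches x +40 mm.
- joint (a point): Middle of the joint area, 20 mm above the bench, on the clamped tube's side that looks to -y (at x -20 mm, y 0 from the set-up's origin; same axes). The clamped tube is plain square steel tube 40 x 40 mm, 240 mm long, lying along x with its far end on the fence, from x -240 to 0 mm and y 0 to +40 mm of the set-up.
- clamps (a point): Half-way between the two shut toggle clamps, on top of the clamped tube (at x -125, y +20, z 40 mm from the set-up's origin; same axes). The clamps are 120 mm apart along x; each has a rubber foot on the tube and a body and red handle on the side away from the loose tube, y +54 to +190 mm of the set-up, up to 75 mm high. Leave shut.
- rail: The loose tube: plain square steel tube 40 x 40 mm, wall 3 mm, 180 mm long, open ends, 0.3 to 0.55 kg, lying flat on the bench. Origin at the centre of its underside; y along its length, z up. Starts between robot and fence, 85 to 170 mm short of its place, turned up to 0.6 rad from the fence. Either end may meet the clamped tube. It slides under a push of 1 to 7 N.
- offcut: Bystander: short piece of the same tube, 40 x 40 mm, standing upright, 80 mm high, to the robot's right; origin at the centre of its underside. Leave alone.
- flower: Bystander: ornamental steel flower lying flat on the bench to the robot's right, five petals, 112 mm across, 17 mm high; origin at the centre of its underside. Leave alone.
- hammer: Bystander: hammer with wooden handle, 260 mm long, lying on the bench to the robot's left of the clamps; origin at its middle, x along the handle towards the head. Leave alone.
Not all that is in view belongs to the job. Leave any black or purple look-alike of the rail alone.

How it is judged:
By the outcome, as a careful person would: the job done as asked, in the order asked, and still so for the second after the job is handed in, with the robot touching nothing.
It also fails if it takes over 48 s, if anything falls off the work surface, if the arm or the gripper's body presses on something with over 40 N, if the wrist force passes 120 N, or if a joint passes its speed limit or range.

## Working session

There is one attempt and no reset: what is moved stays moved. The work goes in short steps, Python scripts to look and compute and a shell command to move; the robot and the scene stay as the last step left them, time stands still between calls to the robot, and variables do not carry over. Pictures are saved under pics/ and viewed, about 8 in all and at most 12, crops included, and the job is handed in when it is done.

```bash
mkdir -p pics; cat > h.py <<'E'
import numpy as np, cv2
from plant import bot
def snap(name):
    c=bot.capture(name); np.savez(f'/tmp/{name}.npz',**c); return c
def world(c):
    h,w=c['z_map'].shape; u,v=np.meshgrid(np.arange(w),np.arange(h)); z=c['z_map']
    P=np.stack([(u-c['cx'])/c['fx']*z,(v-c['cy'])/c['fy']*z,z],-1)
    R=cv2.Rodrigues(np.array(c['rvec'],float))[0]
    W=(P-np.array(c['tvec'],float).ravel())@R
    W[z<=0]=np.nan
    return W
def proj(c,p):
    return cv2.projectPoints(np.array(p,float).reshape(-1,1,3),np.array(c['rvec'],float),np.array(c['tvec'],float),np.array([[c['fx'],0,c['cx']],[0,c['fy'],c['cy']],[0,0,1]],float),None)[0].reshape(-1,2)
E
python3 - <<'E'
from h import *
for n in('top','scene'):
    c=snap(n); cv2.imwrite(f'pics/{n}1.png',c['frame']); W=world(c)
    print(n,[c[k] for k in('fx','fy','cx','cy')],c['tvec'])
    print(np.round(W[20:420:80,40:560:120]).tolist())
print(bot.get_obs())
E
```

```text
top [502.2758045745724, 502.2758045745724, 278.05173909033084, 206.95328987414462] [  52.75026165  500.5798443  1641.32379899]
[[[1559.0, 1257.0, -754.0], [1541.0, 640.0, -746.0], [1530.0, 32.0, -754.0], [1509.0, -570.0, -740.0], [1500.0, -1172.0, -751.0]], [[890.0, 864.0, 3.0], [882.0, 447.0, 2.0], [873.0, 33.0, 2.0], [863.0, -377.0, 7.0], [854.0, -782.0, 9.0]], [[603.0, 834.0, 44.0], [602.0, 444.0, 5.0], [596.0, 37.0, -2.0], [588.0, -367.0, 3.0], [582.0, -771.0, -3.0]], [[338.0, 828.0, 40.0], [332.0, 441.0, 8.0], [326.0, 41.0, -4.0], [320.0, -358.0, -2.0], [314.0, -752.0, 1.0]], [[74.0, 843.0, -7.0], [70.0, 441.0, 0.0], [68.0, 45.0, 17.0], [59.0, -348.0, -7.0], [55.0, -737.0, -1.0]]]
scene [434.0133745270138, 434.0133745270138, 276.4781356118323, 216.68817696770273] [  69.90603553 -296.21117315 1828.52489494]
[[[-1263.0, -2020.0, -73.0], [-1340.0, -1150.0, -33.0], [-1295.0, -309.0, 46.0], [153.0, 323.0, 591.0], [-1341.0, 1108.0, 138.0]], [[-978.0, -2028.0, -541.0], [-248.0, -695.0, 3.0], [83.0, -43.0, 254.0], [-1373.0, 540.0, -459.0], [-1358.0, 1298.0, -364.0]], [[467.0, -858.0, 45
[... 308 characters left out ...]
0, 26.0]]]
{'time': 0.1, 'joint_positions': array([ 1.08201420e+00,  3.42658032e-01,  1.52489118e+00, -2.36487955e-05,
        1.27539163e+00, -1.45988746e-01]), 'dq': array([ 1.10927282e-04,  5.91019280e-04, -2.09622188e-03,  8.88641177e-05,
        1.13991126e-03, -9.59286640e-04]), 'tau': array([ 2.09146318e-03, -4.32000017e+01, -2.44696158e+01,  7.19683059e-02,
        5.25639486e-02, -7.08763309e-06]), 'tool_pos': array([176.27793921, 494.15198141, 226.12244653]), 'tcp_rot': array([-3.14141891e+00,  1.33714075e-03,  1.22800996e+00]), 'contact_force': array([ 0.16657757, -0.6907228 , -0.12041789]), 'moment': array([ 0.00933808, -0.02458158, -0.01642902]), 'grip_width': 91.89899392061119}
```

View pics/top1.png

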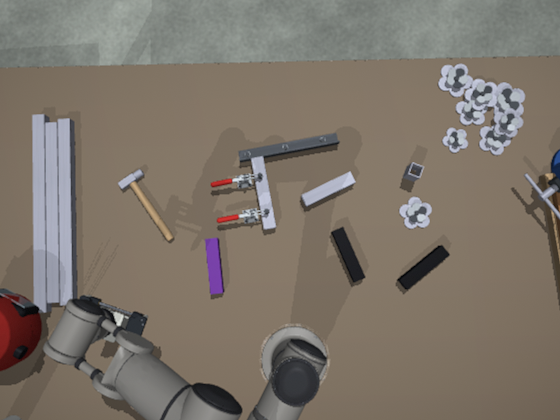

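View pics/scene1.png

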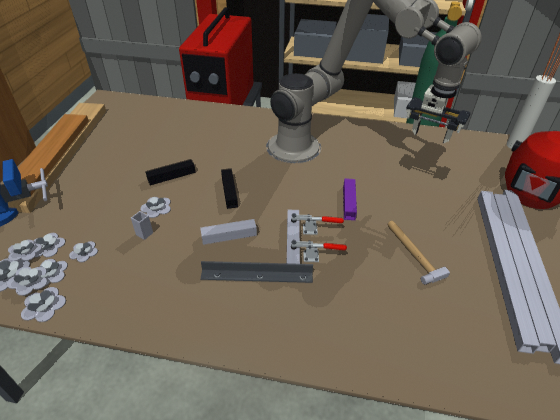

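Top view: fence at (240–338, 135–160), clamped tube (252–275, 157–228), and the pale loose tube (302–355, 173–207). Black and purple tubes are look-alikes. The scene view agrees.

```bash
cat >> h.py <<'E'
def rect(W,m,z0=40):
    # top-face fit: pixels re-projected onto plane z0 along rays handled by caller
    p=W[m][:,:2].astype(np.float32); return cv2.minAreaRect(p),len(p)
def onplane(c,uv,z0):
    R=cv2.Rodrigues(np.array(c['rvec'],float))[0]; t=np.array(c['tvec'],float).ravel()
    o=-R.T@t; uv=np.atleast_2d(uv)
    d=np.c_[(uv[:,0]-c['cx'])/c['fx'],(uv[:,1]-c['cy'])/c['fy'],np.ones(len(uv))]@R
    return o+d*((z0-o[2])/d[:,2])[:,None]
E
python3 - <<'E'
from h import *
c=dict(np.load('/tmp/top.npz')); W=world(c); f=c['frame']
out={}
for n,(a,b,x,y) in dict(rail=(298,360,168,212),fence=(234,344,130,165),clamped=(246,280,150,232),off=(402,428,158,186)).items():
    m=np.zeros(W.shape[:2],bool); m[x:y,a:b]=1
    m&=(W[...,2]>(60 if n=='off' else 25))&(W[...,2]<(95 if n=='off' else 52))
    v,u=np.nonzero(m); P=onplane(c,np.c_[u,v],80 if n=='off' else 40)[:,:2].astype(np.float32)
    r=cv2.minAreaRect(P); print(n,len(P),r,P.mean(0), np.nanmedian(W[m][:,2])); print(np.round(cv2.boxPoints(r)).tolist())
    print(' line',cv2.fitLine(P,cv2.DIST_L2,0,.01,.01).ravel())
cr=cv2.resize(f[120:240,220:380],None,fx=5,fy=5,interpolation=cv2.INTER_CUBIC); cv2.imwrite('pics/crop1.png',cr)
E
```

```text
rail 679 ((560.6541137695312, -123.37272644042969), (41.19588088989258, 179.11802673339844), 24.97540855407715) [ 560.713   -123.10115] 40.4540479917471
[[504.0, -51.0], [580.0, -213.0], [617.0, -196.0], [542.0, -33.0]]
 line [ 4.2368895e-01 -9.0580773e-01  5.6071313e+02 -1.2310124e+02]
fence 331 ((676.5597534179688, 1.1490936279296875), (34.8017578125, 335.80682373046875), 9.709320068359375) [680.4334    31.429445] 39.01914105538185
[[631.0, 164.0], [688.0, -167.0], [722.0, -161.0], [665.0, 170.0]]
 line [ 2.0423296e-01 -9.7892231e-01  6.8043372e+02  3.1429430e+01]
clamped 908 ((559.5671997070312, 95.23454284667969), (109.73075103759766, 256.207275390625), 89.10790252685547) [559.83813   92.570656] 40.4174349194498
[[431.0, 42.0], [687.0, 38.0], [689.0, 148.0], [432.0, 152.0]]
 line [9.9250394e-01 1.2221281e-01 5.5983783e+02 9.2570633e+01]
off 103 ((608.1858520507812, -399.4425048828125), (43.75762176513672, 45.65212631225586), 67.86367797851562) [ 608.81775 -399.6975 ] 74.91039711484314
[[579.0, -411.0], [621.0, -428.0], [638.0, -388.0], [595.0, -371.0]]
 line [   0.74966794   -0.66181415  608.8179     -399.69754   ]
```

View pics/crop1.png

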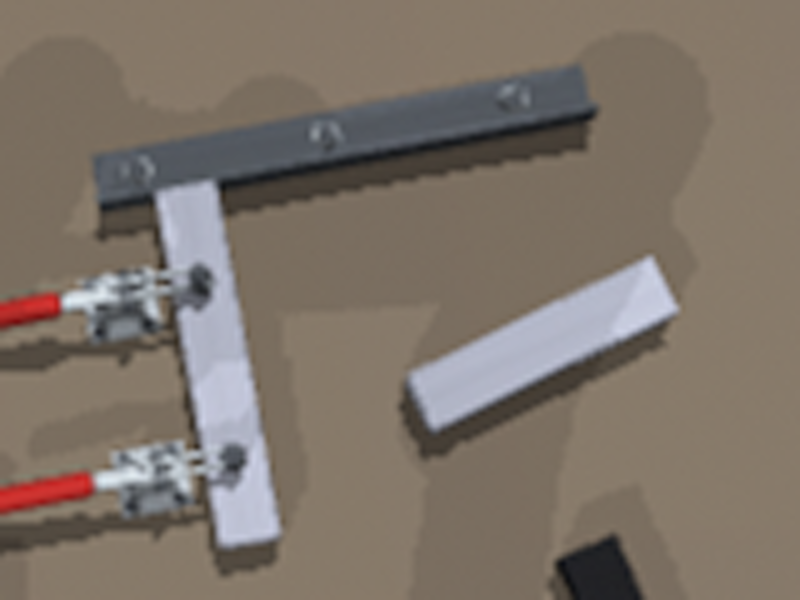

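The crop shows the fence face edge from about (100,205) to (592,112) and the clamped tube's loose-side edge from (218,180) to (280,535). The rail corners are (408,380), (652,256), (678,308) and (433,432). I'll fit these edges at sub-pixel accuracy.

```bash
python3 - <<'E'
from h import *
c=dict(np.load('/tmp/top.npz')); g=cv2.GaussianBlur(c['frame'],(0,0),.6).astype(float).sum(2)
G=cv2.GaussianBlur(c['frame'],(0,0),.6).astype(float).sum(2)
def edge(a,b,sgn,n=60,h=3,z=40):
    a=np.array(a)/5.+[220,120]-.4; b=np.array(b)/5.+[220,120]-.4
    t=(b-a)/np.linalg.norm(b-a); nn=np.array([-t[1],t[0]]); s=np.linspace(-h,h,61)
    pts=[]
    for k in np.linspace(.06,.94,n):
        p=a+k*(b-a); q=(p+s[:,None]*nn).astype(np.float32)
        v=cv2.remap(g.astype(np.float32),q[:,:1],q[:,1:],cv2.INTER_CUBIC).ravel()
        d=np.gradient(v)*sgn; i=d.argmax(); pts.append(p+s[i]*nn)
    P=onplane(c,np.array(pts),z)[:,:2].astype(np.float32)
    l=cv2.fitLine(P,cv2.DIST_HUBER,0,.01,.01).ravel()
    r=(P-l[2:])@np.array([-l[1],l[0]]); 
    return l,np.median(abs(r))
R=[(408,380),(652,256),(678,308),(433,432)]
def both(n,a,b,z=40):
    for s in(1,-1):
        l,r=edge(a,b,s,z=z); print(n,s,np.round(l,4),'ang',round(float(np.degrees(np.arctan(l[1]/l[0]))),2),'res',round(float(r),2))
both('fence',(230,182),(590,112)); both('fenceL',(100,205),(150,196)); both('clamp',(220,190),(280,535)); both('clampL',(158,200),(216,540))
for i in range(4): both('rail%d'%i,R[i],R[(i+1)%4])
E
```

```text
fence 1 [ 1.66900e-01 -9.86000e-01  6.81183e+02 -7.36040e+00] ang -80.39 res 0.67
fence -1 [ 1.651000e-01 -9.863000e-01  6.937384e+02 -3.620850e+01] ang -80.5 res 0.58
fenceL 1 [ 1.475000e-01 -9.891000e-01  6.541375e+02  1.521129e+02] ang -81.52 res 0.6
fenceL -1 [ 1.688000e-01 -9.857000e-01  6.613630e+02  1.534525e+02] ang -80.28 res 0.56
clamp 1 [9.856000e-01 1.688000e-01 5.414634e+02 7.121640e+01] ang 9.72 res 0.63
clamp -1 [9.870000e-01 1.607000e-01 5.553144e+02 6.726860e+01] ang 9.25 res 1.07
clampL 1 [9.867000e-01 1.625000e-01 5.463258e+02 1.202019e+02] ang 9.35 res 1.8
clampL -1 [9.853000e-01 1.710000e-01 5.440690e+02 1.123346e+02] ang 9.85 res 0.87
rail0 1 [ 4.241000e-01 -9.056000e-01  5.781159e+02 -1.122977e+02] ang -64.91 res 0.76
rail0 -1 [ 4.341000e-01 -9.009000e-01  5.865892e+02 -1.160046e+02] ang -64.27 res 1.17
rail1 1 [ 9.078000e-01  4.195000e-01  5.982548e+02 -2.028775e+02] ang 24.8 res 0.69
rail1 -1 [ 4.682000e-01  8.836000e-01  5.995702e+02 -2.031814e+02] ang 62.08 res 2.93
rail2 1 [ 4.254000e-01 -9.050000e-01  5.404224e+02 -1.292404e+02] ang -64.82 res 0.59
rail2 -1 [ 4.195000e-01 -9.078000e-01  5.369970e+02 -1.350761e+02] ang -65.2 res 3.03
rail3 1 [ 9.297000e-01  3.683000e-01  5.188712e+02 -3.999040e+01] ang 21.61 res 0.82
rail3 -1 [ 5.053000e-01  8.630000e-01  5.174914e+02 -3.527730e+01] ang 59.65 res 4.39
```

```bash
python3 -m pendant '[{"linear":[15,-30,0],"twist":2},{"linear":[37,-75,0],"twist":4},{"linear":[62,-125,0],"twist":6},{"linear":[87,-175,0],"twist":9},{"linear":[112,-225,0],"twist":11},{"linear":[137,-275,0],"twist":13},{"linear":[162,-325,0],"twist":15},{"linear":[187,-375,0],"twist":18},{"linear":[212,-425,0],"twist":20},{"linear":[237,-475,0],"twist":22},{"linear":[262,-525,0],"twist":25},{"linear":[287,-575,0],"twist":27},{"linear":[304,-610,0],"twist":29},{"linear":[313.5,-629.5,0],"twist":29.3},{"linear":[313.5,-629.5,-30],"twist":29.3},{"linear":[313.5,-629.5,-80],"twist":29.3},{"linear":[313.5,-629.5,-110],"twist":29.3},{"linear":[313.5,-629.5,-110],"twist":29.3},{"linear":[313.5,-629.5,-110],"twist":29.3}]' 0; python3 - <<'E'
from h import *
c=snap('wrist'); cv2.imwrite('pics/w1.png',c['frame']); o=bot.get_obs(); print(o['time'],o['tool_pos'],o['tcp_rot'],o['joint_positions'],o['contact_force'])
E
```

```text
time: 2.48
tool_pos: [490.7, -134.9, 118.0]
tcp_rot: [3.14, 0.001, 1.74]
contact_force: [0.2, -0.4, 0.5]
grip_width: 91.7
2.525 [ 490.88637697 -135.10343962  118.31332077] [3.13933995e+00 1.33748566e-03 1.73965679e+00] [-4.19286793e-01  4.28783475e-01  1.72186290e+00  1.64172060e-04
  9.88330042e-01 -2.15903522e+00] [-0.36235532 -0.21310334 -0.03463227]
```

View pics/w1.png

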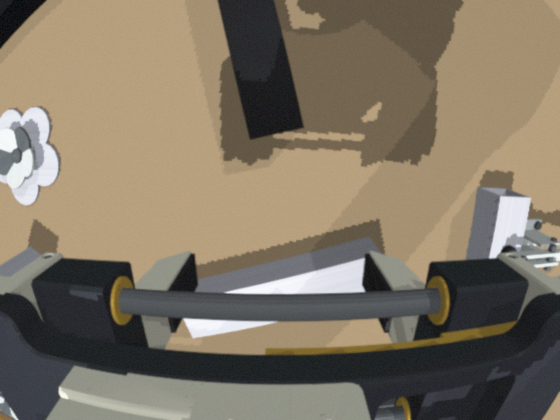

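The wrist view shows the rail just ahead of the open fingers at (190–380, 240–335). The black tube's end is behind them at (275,130), clear. I'll descend now.

```bash
python3 -m pendant '[{"linear":[0,0,-25],"twist":0},{"linear":[0,0,-55],"twist":0},{"linear":[0,0,-80],"twist":0},{"linear":[0,0,-95],"twist":0},{"linear":[0,0,-103],"twist":0},{"linear":[0,0,-103],"twist":0}]'
python3 -m pendant '[{"linear":[7.9,1.3,0],"twist":0},{"linear":[15.8,2.7,0],"twist":0},{"linear":[23.7,4,0],"twist":0},{"linear":[31.5,5.4,0],"twist":0},{"linear":[39.4,6.7,0],"twist":0},{"linear":[47.3,8.1,0],"twist":0},{"linear":[55.2,9.4,0],"twist":0},{"linear":[63.1,10.8,0],"twist":0},{"linear":[71,12.1,0],"twist":0},{"linear":[78.9,13.5,0],"twist":0},{"linear":[86.7,14.8,0],"twist":0},{"linear":[94.6,16.2,0],"twist":0},{"linear":[102.5,17.5,0],"twist":0},{"linear":[108.4,18.5,0],"twist":0},{"linear":[108.4,18.5,0],"twist":0}]'
python3 - <<'E'
from h import *
c=snap('top'); cv2.imwrite('pics/t2.png',cv2.resize(c['frame'][110:250,210:400],None,fx=4,fy=4,interpolation=cv2.INTER_CUBIC))
E
```

```text
time: 3.28
tool_pos: [490.2, -135.1, 14.0]
tcp_rot: [3.141, 0.0, 1.739]
contact_force: [-0.1, -0.4, 0.8]
grip_width: 92.0
time: 5.15
tool_pos: [599.5, -116.5, 14.0]
tcp_rot: [3.14, 0.001, 1.74]
contact_force: [0.3, 0.8, 0.1]
grip_width: 91.7
```

View pics/t2.png

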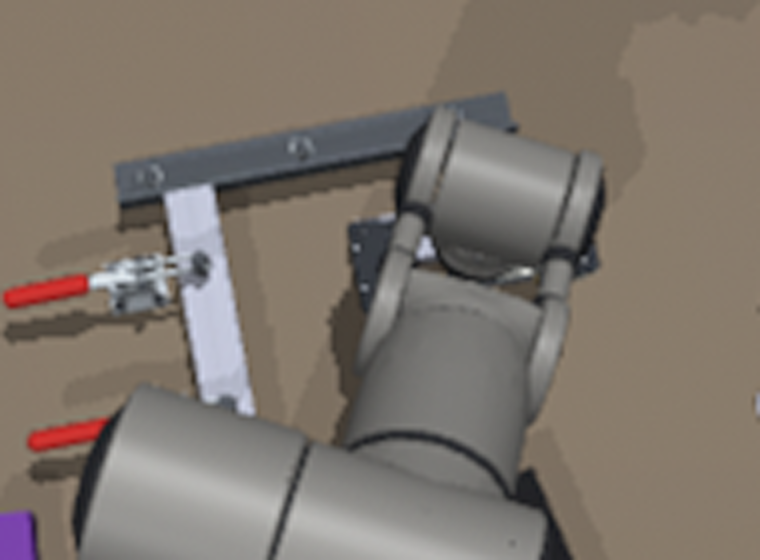

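The top view is mostly hidden by the arm, but a strip of the rail shows ahead of the gripper at (425,245), so it's being pushed. Next I push on to just short of the fence.

```bash
python3 -m pendant '[{"linear":[5.9,1,0],"twist":0},{"linear":[11.8,2,0],"twist":0},{"linear":[17.7,3,0],"twist":0},{"linear":[23.7,4,0],"twist":0},{"linear":[29.6,5.1,0],"twist":0},{"linear":[34.5,5.9,0],"twist":0},{"linear":[37.5,6.4,0],"twist":0},{"linear":[39.4,6.7,0],"twist":0}]'
python3 -m pendant '[{"linear":[2,0.34,0],"twist":0},{"linear":[3.9,0.67,0],"twist":0},{"linear":[5.9,1,0],"twist":0}]'
python3 -m pendant '[{"linear":[1,0.17,0],"twist":0},{"linear":[2,0.34,0],"twist":0},{"linear":[3,0.5,0],"twist":0}]'
```

```text
time: 6.2
tool_pos: [637.1, -110.0, 14.0]
tcp_rot: [-3.14, -0.0, 1.739]
contact_force: [-5.5, -0.5, 3.3]
grip_width: 91.7
time: 6.58
tool_pos: [642.9, -109.0, 14.0]
tcp_rot: [-3.14, -0.0, 1.739]
contact_force: [-6.2, -1.3, 4.1]
grip_width: 91.7
time: 6.95
tool_pos: [645.9, -108.5, 14.0]
tcp_rot: [-3.14, -0.0, 1.739]
contact_force: [-5.8, -0.8, 3.8]
grip_width: 91.8
```

```bash
python3 -m pendant '[{"linear":[1.5,0.25,0],"twist":0},{"linear":[3,0.5,0],"twist":0}]'
python3 -m pendant '[{"linear":[1.5,0.25,0],"twist":0},{"linear":[2.5,0.43,0],"twist":0}]'
```

```text
time: 7.2
tool_pos: [648.9, -108.0, 14.0]
tcp_rot: [-3.14, -0.0, 1.739]
contact_force: [-6.2, -0.5, 4.0]
grip_width: 91.9
time: 7.45
tool_pos: [651.4, -107.6, 14.1]
tcp_rot: [-3.14, -0.0, 1.739]
contact_force: [-6.3, -1.5, 3.4]
grip_width: 91.7
```

```bash
python3 -m pendant '[{"linear":[1,0.17,0],"twist":0},{"linear":[2,0.34,0],"twist":0}]'
python3 -m pendant '[{"linear":[1,0.17,0],"twist":0},{"linear":[2,0.34,0],"twist":0}]'
```

```text
time: 7.7
tool_pos: [651.4, -107.6, 14.0]
tcp_rot: [-3.135, -0.001, 1.739]
contact_force: [-16.8, -3.3, 10.6]
grip_width: 91.6
time: 7.95
tool_pos: [651.4, -107.6, 14.1]
tcp_rot: [-3.131, -0.002, 1.739]
contact_force: [-24.2, -4.4, 13.9]
grip_width: 91.5
```

```bash
python3 - <<'E'
from h import *
c=snap('wrist'); cv2.imwrite('pics/w2.png',c['frame'])
E
```

```text
(no output)
```

View pics/w2.png

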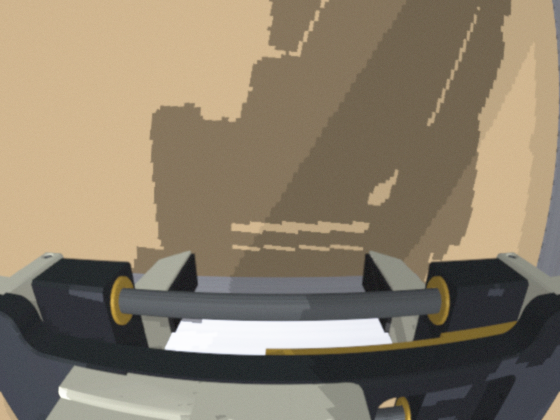

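Force rose to 24 N with no further motion, and the wrist view shows the rail edge level across both fingers (row 275). It's flat on the fence. Next: back off, lift, close, and go beyond the right end.

```bash
python3 -m pendant '[{"linear":[-4,-0.7,0],"twist":0},{"linear":[-14,-2.4,0],"twist":0},{"linear":[-26,-4.4,0],"twist":0},{"linear":[-26,-4.4,30],"twist":0},{"linear":[-26,-4.4,75],"twist":0},{"linear":[-15,-25,86],"twist":0},{"linear":[10,-65,86],"twist":0},{"linear":[35,-105,86],"twist":0},{"linear":[46.5,-123,86],"twist":0},{"linear":[46.5,-123,86],"twist":0},{"linear":[46.5,-123,86],"twist":0}]' 255
python3 - <<'E'
from h import *
c=snap('top'); cv2.imwrite('pics/t3.png',cv2.resize(c['frame'][110:250,210:400],None,fx=4,fy=4,interpolation=cv2.INTER_CUBIC))
E
```

```text
time: 9.38
tool_pos: [702.3, -228.8, 99.6]
tcp_rot: [-3.141, -0.001, 1.74]
contact_force: [-0.3, 0.4, -0.2]
grip_width: 0.6
```

View pics/t3.png

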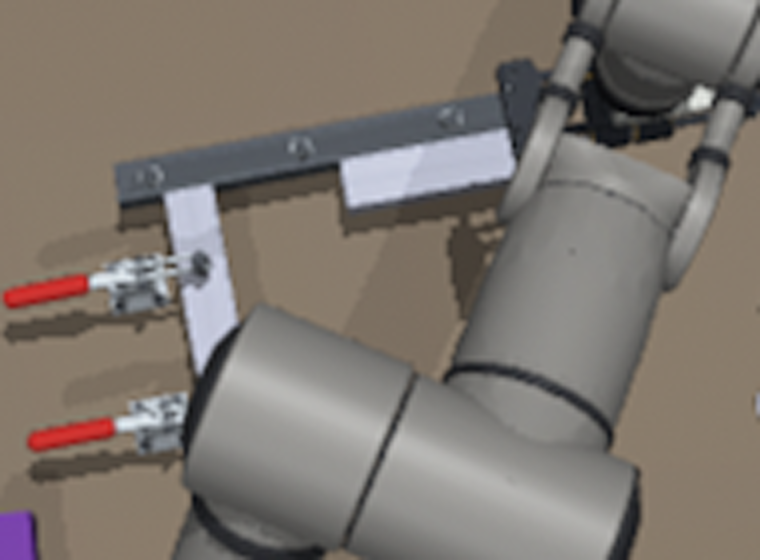

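The rail lies flush along the fence from (341,162) to about (515,130). The gap to the clamped tube is about 125 crop pixels.

```bash
python3 - <<'E'
from h import *
c=dict(np.load('/tmp/top.npz'))
q=np.array([(341,162),(349,209),(511,129),(518,172),(214,184),(226,250)])/4.+[210,110]-.4
p=onplane(c,q,40)[:,:2]; a=np.radians(9.7)
print(np.c_[p@[np.cos(a),np.sin(a)],p@[-np.sin(a),np.cos(a)]].round(1))
E
```

```text
[[ 676.6 -130.2]
 [ 636.4 -129.3]
 [ 677.5 -274.2]
 [ 640.8 -272.8]
 [ 678.1  -23.1]
 [ 621.6  -22.8]]
```

```bash
python3 -m pendant '[{"linear":[0,0,-30],"twist":0},{"linear":[0,0,-65],"twist":0},{"linear":[0,0,-85],"twist":0},{"linear":[0,0,-85],"twist":0}]'
python3 -m pendant '[{"linear":[-1.3,7.9,0],"twist":0},{"linear":[-2.7,15.8,0],"twist":0},{"linear":[-4,23.7,0],"twist":0},{"linear":[-5.4,31.5,0],"twist":0},{"linear":[-6.7,39.4,0],"twist":0}]'
python3 -m pendant '[{"linear":[-1.3,7.9,0],"twist":0},{"linear":[-2.7,15.8,0],"twist":0},{"linear":[-4,23.7,0],"twist":0},{"linear":[-5.4,31.5,0],"twist":0},{"linear":[-6.7,39.4,0],"twist":0},{"linear":[-8.1,47.3,0],"twist":0},{"linear":[-9.4,55.2,0],"twist":0},{"linear":[-10.8,63.1,0],"twist":0},{"linear":[-11.5,67,0],"twist":0}]'
```

```text
time: 9.93
tool_pos: [701.7, -228.7, 13.3]
tcp_rot: [-3.139, -0.002, 1.74]
contact_force: [0.0, 0.0, 0.4]
grip_width: 0.2
time: 10.55
tool_pos: [696.9, -191.3, 16.5]
tcp_rot: [3.139, 0.003, 1.739]
contact_force: [1.1, -4.7, 3.1]
grip_width: 0.3
time: 11.68
tool_pos: [685.5, -124.0, 16.5]
tcp_rot: [3.139, 0.003, 1.74]
contact_force: [0.9, -6.1, 4.1]
grip_width: 0.6
```

```bash
python3 -m pendant '[{"linear":[-0.7,4,0],"twist":0},{"linear":[-1.4,8,0],"twist":0},{"linear":[-1.7,10,0],"twist":0}]'
python3 -m pendant '[{"linear":[-0.3,1.5,0],"twist":0},{"linear":[-0.5,3,0],"twist":0}]'
python3 -m pendant '[{"linear":[-0.2,1.2,0],"twist":0},{"linear":[-0.4,2.5,0],"twist":0}]'
```

```text
time: 12.05
tool_pos: [683.9, -114.4, 16.5]
tcp_rot: [3.138, 0.003, 1.739]
contact_force: [1.6, -6.7, 4.2]
grip_width: 0.3
time: 12.3
tool_pos: [683.4, -111.5, 16.5]
tcp_rot: [3.138, 0.003, 1.739]
contact_force: [1.1, -6.2, 4.1]
grip_width: 0.2
time: 12.55
tool_pos: [683.0, -109.1, 16.5]
tcp_rot: [3.138, 0.003, 1.739]
contact_force: [0.7, -6.3, 3.7]
grip_width: 0.7
```

```bash
python3 -m pendant '[{"linear":[-0.2,1.2,0],"twist":0},{"linear":[-0.4,2.4,0],"twist":0}]'
python3 -m pendant '[{"linear":[-0.2,1.2,0],"twist":0},{"linear":[-0.4,2.4,0],"twist":0}]'
```

```text
time: 12.8
tool_pos: [682.6, -106.6, 16.4]
tcp_rot: [3.138, 0.003, 1.739]
contact_force: [0.8, -5.9, 3.7]
grip_width: 0.7
time: 13.05
tool_pos: [682.5, -105.8, 16.5]
tcp_rot: [3.138, 0.005, 1.739]
contact_force: [1.8, -13.4, 3.1]
grip_width: 0.4
```

```bash
python3 -m pendant '[{"linear":[-0.2,1,0],"twist":0},{"linear":[-0.2,1,0],"twist":0}]'
python3 -m pendant '[{"linear":[0.7,-4,0],"twist":0},{"linear":[3,-16,0],"twist":0},{"linear":[5,-28,5],"twist":0},{"linear":[5,-28,40],"twist":0},{"linear":[5,-28,86],"twist":0},{"linear":[5,-28,86],"twist":0}]'
python3 - <<'E'
from h import *
c=snap('top'); cv2.imwrite('pics/t4.png',cv2.resize(c['frame'][110:250,210:400],None,fx=4,fy=4,interpolation=cv2.INTER_CUBIC))
print(bot.get_obs()['tool_pos'])
E
```

```text
time: 13.3
tool_pos: [682.5, -105.8, 16.6]
tcp_rot: [3.138, 0.006, 1.739]
contact_force: [2.4, -14.2, 2.1]
grip_width: 0.3
time: 14.05
tool_pos: [688.4, -131.2, 105.9]
tcp_rot: [3.134, 0.004, 1.739]
contact_force: [0.7, -0.9, -0.5]
grip_width: 0.4
[ 686.95374445 -130.69971074  103.13440429]
```

View pics/t4.png

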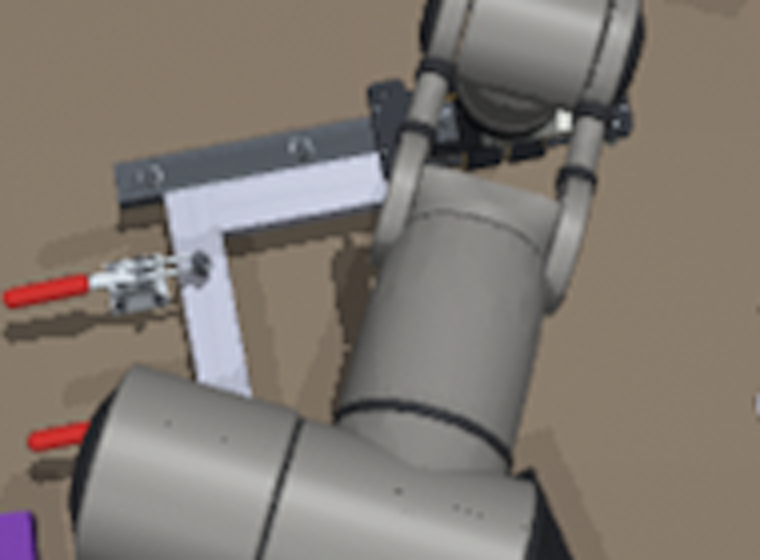

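It appears seated: the side is along the fence and the end is on the clamped tube at (215–225, 185–235). I'll re-press flat against the fence with both open fingers, because the end push may have yawed it slightly.

```bash
python3 -m pendant '[{"linear":[-15,23,0],"twist":0},{"linear":[-38,57,0],"twist":0},{"linear":[-60,91,0],"twist":0},{"linear":[-75,114,0],"twist":0},{"linear":[-75,114,0],"twist":0},{"linear":[-75,114,-30],"twist":0},{"linear":[-75,114,-65],"twist":0},{"linear":[-75,114,-87],"twist":0},{"linear":[-75,114,-87],"twist":0}]' 0
python3 -m pendant '[{"linear":[5,0.9,0],"twist":0},{"linear":[10,1.7,0],"twist":0},{"linear":[15,2.6,0],"twist":0},{"linear":[18,3.1,0],"twist":0},{"linear":[20,3.4,0],"twist":0},{"linear":[20,3.4,0],"twist":0}]'
python3 -m pendant '[{"linear":[1,0.2,0],"twist":0},{"linear":[2,0.4,0],"twist":0}]'
python3 -m pendant '[{"linear":[1,0.2,0],"twist":0},{"linear":[2,0.4,0],"twist":0}]'
```

```text
time: 15.22
tool_pos: [609.6, -16.8, 11.2]
tcp_rot: [-3.137, -0.001, 1.739]
contact_force: [-0.2, -0.1, -0.3]
grip_width: 86.0
time: 15.98
tool_pos: [630.9, -12.6, 13.8]
tcp_rot: [3.142, -0.0, 1.74]
contact_force: [-0.4, -1.1, -0.4]
grip_width: 91.8
time: 16.23
tool_pos: [632.8, -12.2, 13.8]
tcp_rot: [-3.142, -0.0, 1.739]
contact_force: [0.5, 0.3, 0.2]
grip_width: 91.6
time: 16.48
tool_pos: [634.9, -11.8, 13.7]
tcp_rot: [-3.142, -0.0, 1.739]
contact_force: [0.4, -0.2, 0.6]
grip_width: 91.9
```

```bash
python3 -m pendant '[{"linear":[1,0.2,0],"twist":0},{"linear":[2,0.4,0],"twist":0}]'
python3 -m pendant '[{"linear":[1,0.2,0],"twist":0},{"linear":[2,0.4,0],"twist":0},{"linear":[2,0.4,0],"twist":0}]'
python3 - <<'E'
from h import *
o=bot.get_obs();print(o['tool_pos'],o['tcp_rot'],o['contact_force'],o['moment'])
E
```

```text
time: 16.73
tool_pos: [635.2, -11.7, 13.8]
tcp_rot: [-3.138, -0.0, 1.739]
contact_force: [-10.1, -2.6, 6.6]
grip_width: 92.1
time: 17.1
tool_pos: [635.0, -11.7, 13.7]
tcp_rot: [-3.133, -0.001, 1.739]
contact_force: [-14.9, -3.6, 10.9]
grip_width: 91.9
[635.04650859 -11.71966528  13.71970572] [-3.13296590e+00 -8.31307901e-04  1.73936429e+00] [-14.92225349  -3.6176583   10.85539648] [-0.83521146  2.20250315 -0.20692089]
```

```bash
python3 -m pendant '[{"linear":[-5,-0.9,0],"twist":0},{"linear":[-15,-2.6,0],"twist":0},{"linear":[-27,-4.6,0],"twist":0},{"linear":[-27,-4.6,30],"twist":0},{"linear":[-27,-4.6,75],"twist":0},{"linear":[-10,-30,86],"twist":0},{"linear":[15,-70,86],"twist":0},{"linear":[37,-105,86],"twist":0},{"linear":[47,-121,86],"twist":0},{"linear":[47,-121,86],"twist":0},{"linear":[47,-121,40],"twist":0},{"linear":[47,-121,5],"twist":0},{"linear":[47,-121,0],"twist":0},{"linear":[47,-121,0],"twist":0}]' 255
python3 -m pendant '[{"linear":[-1,6,0],"twist":0},{"linear":[-2,12,0],"twist":0},{"linear":[-3,18,0],"twist":0},{"linear":[-3.7,22,0],"twist":0},{"linear":[-3.7,22,0],"twist":0}]'
```

```text
time: 18.85
tool_pos: [686.2, -131.4, 14.7]
tcp_rot: [3.141, 0.0, 1.74]
contact_force: [0.4, -0.0, 0.9]
grip_width: 0.4
time: 19.48
tool_pos: [682.1, -109.5, 13.8]
tcp_rot: [-3.142, -0.0, 1.74]
contact_force: [0.2, -0.4, 0.5]
grip_width: 0.5
```

```bash
python3 -m pendant '[{"linear":[-0.2,1.2,0],"twist":0},{"linear":[-0.4,2.5,0],"twist":0}]'
python3 -m pendant '[{"linear":[-0.2,1,0],"twist":0},{"linear":[-0.3,2,0],"twist":0}]'
python3 -m pendant '[{"linear":[-0.2,1,0],"twist":0},{"linear":[-0.3,2,0],"twist":0}]'
```

```text
time: 19.73
tool_pos: [681.8, -107.7, 13.7]
tcp_rot: [3.142, -0.0, 1.739]
contact_force: [-0.3, 0.6, -0.3]
grip_width: 0.1
time: 19.98
tool_pos: [681.5, -106.2, 13.7]
tcp_rot: [3.142, 0.001, 1.739]
contact_force: [-0.4, -5.1, -1.6]
grip_width: 0.4
time: 20.23
tool_pos: [681.5, -106.2, 13.9]
tcp_rot: [3.141, 0.004, 1.739]
contact_force: [0.9, -10.8, -2.0]
grip_width: 0.2
```

```bash
python3 -m pendant '[{"linear":[0.7,-4,0],"twist":0},{"linear":[3,-16,0],"twist":0},{"linear":[5,-28,5],"twist":0},{"linear":[5,-28,45],"twist":0},{"linear":[5,-28,100],"twist":0},{"linear":[-5,-35,150],"twist":0},{"linear":[-40,-60,180],"twist":0},{"linear":[-80,-90,190],"twist":0},{"linear":[-120,-120,190],"twist":0},{"linear":[-160,-150,190],"twist":0},{"linear":[-200,-180,190],"twist":0},{"linear":[-240,-210,190],"twist":0},{"linear":[-270,-235,190],"twist":0},{"linear":[-280,-245,190],"twist":0},{"linear":[-280,-245,190],"twist":0},{"linear":[-280,-245,190],"twist":0}]'
python3 - <<'E'
from h import *
c=snap('top'); a=cv2.resize(c['frame'][125:225,230:360],None,fx=6,fy=6,interpolation=cv2.INTER_CUBIC)
cv2.imwrite('pics/t5.png',a); s=snap('scene'); cv2.imwrite('pics/s5.png',cv2.resize(s['frame'][120:300,120:380],None,fx=3,fy=3,interpolation=cv2.INTER_CUBIC))
E
```

```text
time: 22.22
tool_pos: [402.0, -347.9, 203.8]
tcp_rot: [3.141, -0.0, 1.74]
contact_force: [0.7, -0.3, 0.3]
grip_width: 0.4
```

View pics/t5.png

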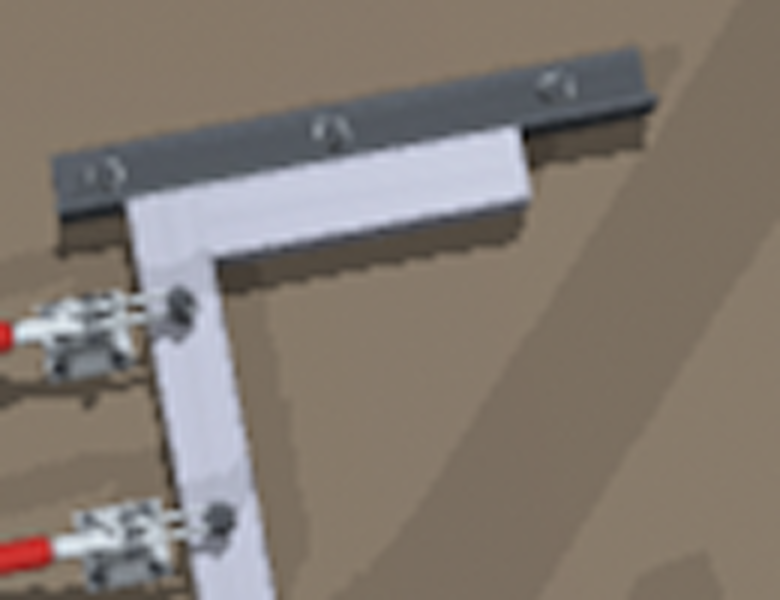

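View pics/s5.png

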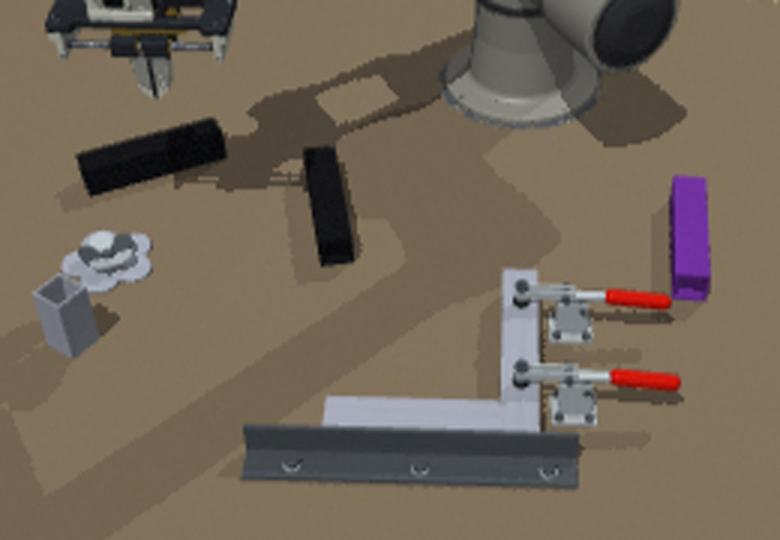

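Top view: the rail runs flush along the fence from (205,185) to (522,127), and its end meets the clamped tube near (210,190–258) with no dark line between them. The scene view shows the same, the bystanders undisturbed, and the gripper well clear at (150,60). I'm handing the job in.

```bash
python3 -c "
from plant import bot
print(bot.close_job())"
```

```text
the job is handed in; nothing more can be done
None
```

The loose tube is now flat against the fence with its end butted squarely on the clamped tube, and I handed the job in at about 22 s of the 48 s allowed.

I pushed it square onto the fence with both open fingers, then slid it along the fence with the closed fingers until its end met the clamped tube. After that I pressed it again in both directions to confirm it was seated.

**Fence contact:** both fence pushes stopped at the same place to within about 0.1 mm, at up to about 25 N.

**End contact:** both end pushes stopped within about 0.2 mm of each other, at about 11–14 N.

**Last pictures:** the final top and scene views show no gap at the fence or the joint. The top camera resolves only about 3 mm per pixel, so for anything finer I rely on the two pairs of matching stops. The look-alikes, offcut, flower and clamps look untouched, and the robot is clear. The hammer was outside the final crops, but the arm only passed well above that area.

No check failed or disagreed.

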